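# Nest the tart tins and tip their lid shut

### The job

Put the round tart tins away: slide the two loose ones across the wooden board, without lifting them off it, so that each drops into the well and nests snugly in the round tin already there. The square tin does not nest, so leave it where it stands on the board. Then gently nudge the blue lid forward past upright and let its own weight swing it shut over the stack, without disturbing the other kitchen things.

Things in the scene. Friction and masses are not known exactly. Their poses are not given: they have to be found in the camera images.
- tin_board: fixed T-shaped wooden board on the worktop; its flat top (deck) is 36 mm above its origin, 40 mm above the worktop. x points roughly away from the robot, z up. Deck: x -120 to +60 mm, y -175 to +175, and a tongue |y| < 65 back to x = +120. Well at x = +55, y = 0. Hinge line of the lid: along y at x = +110, 52 mm above the origin, on a 13 mm rail. Lips 6 mm high and wide at the y ends.
- well (a point): centre of the mouth of the round well in the board (81 mm across, 20.5 mm deep, chamfered), at deck height; its axes are the board's. A tin slid over it tips in, nose first, once its middle passes the near edge, and drops level when centred; pushed on further it rides up over the far side. Tins slide easily on one another
- tin_base: plain aluminium round tart tin, fluted and tapered: rim 76 mm, base 56 mm across, 15 mm tall, walls and floor 2 mm, about 80 g; origin at the centre of its underside, z up. Stands loose in the well, rim 5.5 mm below the deck. A tin nested in another sits 3.8 mm higher, so the rim of the first to come ends 1.7 mm below the deck and that of the next 2 mm above it.
- tin_a: plain aluminium round tart tin, fluted and tapered: rim 76 mm, base 56 mm across, 15 mm tall, walls and floor 2 mm, about 80 g; origin at the centre of its underside, z up. Starts upright on the deck some 125 mm from the well: straight in front of it, or ahead to the left or right (three places, shared at random with tin_b and tin_square, 15 mm or more apart).
- tin_b: plain aluminium round tart tin, fluted and tapered: rim 76 mm, base 56 mm across, 15 mm tall, walls and floor 2 mm, about 80 g; origin at the centre of its underside, z up. Same kind as tin_a, in another of the three places.
- tin_square: aluminium square tin, tapered: 68 mm square at the rim, 58 mm at the base, 15 mm tall; origin at the centre of its underside. It cannot enter a round tin. In the third of the three places.
- lid (a joint): hinge of the blue plastic lid (120 g; 112 mm wide, 4 mm thick, skirts 16 mm deep at front and sides). rad: 0 shut over the well, 1.57 upright, 1.95 its open stop, leaning away from the robot, where it rests at the start. It turns freely, damped; 1 N at the edge moves it; below about 1.5 it falls shut by itself in about a second. It shuts fully only over well nested tins.
- lid_edge (a point): middle of the lid's front edge, 105 mm from the hinge line (a 12 mm tab, 40 mm wide, sticks out beyond it); while the lid stands open this is its top, about 153 mm above the worktop
- mug_teal: bystander on the worktop beyond the board: turquoise plastic mug, 86 mm wide, 80 mm tall; origin at its underside
- tumbler: bystander on the worktop beyond the board: clear drinking glass, 61 mm wide, 112 mm tall; origin at its underside
- spice_jar: bystander on the worktop beyond the board: spice jar with dark cap, 44 mm wide, 96 mm tall; origin at its underside
- mill: bystander on the worktop beyond the board: pepper shaker with grey cap, 44 mm wide, 90 mm tall; origin at its underside

How it is judged:
By the outcome, as a careful person would: the job done as asked, in the order asked, and still so for the second after the job is handed in, with the robot touching nothing.
It also fails if it takes over 64 s, if anything falls off the work surface, if the arm or the gripper's body presses on something with over 40 N, if the wrist force passes 120 N, or if a joint passes its speed limit or range.

### The arm

A 6-joint arm with a two-finger parallel gripper is mounted at the origin on a cart in front of the work surface, level with it; the furniture and walls round the work are solid. World frame = base frame: x ahead of the robot, y to its left, z up, the work surface at z = 0. Lengths are in m, angles in rad, forces in N, time in s.
With the tool pointing down it reaches from about 0.4 to 0.925 m from the base axis. Payload 12.5 kg.
Tool frame: the origin (TCP) lies between the finger pads; the fingertips stand 25 mm ahead of it and the grasp point (between the pads) lies 6 mm ahead of it; z points along the fingers, y is the line along which they close (so a half turn about z gives the same grasp; the last joint's range is limited). The gripper opens to 95 mm and grips with 3 to 60 N. Pads are 20 mm wide; open, the fingers measure 119 mm over their backs; the gripper's body (75 mm by 180 mm) begins 59 mm behind the grasp point.
Start: joints at [-1.25, 0.491, 1.559, -0, 1.092, -0.106], TCP at [0.259, -0.569, 0.24] pointing down, gripper open.
Joint ranges: [-3.1, 3.1], [-0.84, 2.19], [0.05, 2.79], [-1.13, 4.28], [0.06, 2.93], [-2.69, 2.69]. Speed limits (rad/s): [2.22, 2.22, 2.79, 3.14, 3.14, 3.14].

### API

Orientations are given as a unit quaternion [w, x, y, z].
In Python, from rig import manip, capture, search_frame gives the robot as it stands. The module is installed in compiled form; this text tells all that it offers.
- The arm moves only by the tool move_arm, never from a script. Its argument "moves" is a list of rows, each a list of 3 entries, a list of its own where there are three numbers: the shift along the world's x, y, z in m, then the turn, a rotation vector about the world's x, y, z in degrees, then the opening in per cent of the stroke, from 0 (shut) to 100 (fully open). In form: [[[tx, ty, tz], [ax, ay, az], gripper], ...]. A call has 1 to 8 rows; each row shifts and turns the commanded pose from where the row before left it; what a row does not reach is not made up. A row lasts 1/8 s, in which the tool goes at most 62.5 mm and 10.7 degrees, less where a joint would pass 70% of its speed; a pose out of reach is approached as far as the arm can. A call with a gripper value outside its range is refused whole. The fingers move at their own pace and stop on an object; the grip force is fixed at half the most. Time passes only in rows, so rows that do not move let the fingers close. It gives the time, the measured TCP pose, the force, the opening and the grip force at its end, in the units of the state.
- manip.state(): the state, without advancing time (a new reading comes with each control period).
- capture(name): name is "scene" or "top" or "wrist"; returns a dict with "pixels" (480x640x3 uint8, red, green, blue), "fovy" (degrees; the focal length in pixels is half the picture's height over the tangent of half this angle, whatever the lens; pixels are square), "cx", "cy" (the principal point, pixels), "world_to_cam" (4x4, takes a point from world to camera coordinates). Camera axes: x right, y up, looking along -z (the intrinsics and any distortion apply to the point x, -y, -z); pixel columns grow to the right and rows downward; lengths in m; the calibration is good to about 2 mm. A picture is of the moment at which its call begins. There is no depth.
- manip.finish_job(): hands the job in; it is judged then, once.
Trained networks look in the newest picture that a camera, given by its name, has taken for a name from the list of things; names that differ only in an ending like _2 or _b are one class to them, and where a whole thing is asked for, a point or a joint stands for the part that bears it (a point fixed in the world has none). Each returns a list of dicts, best first, with "score" (0 to 1); they miss things now and then, are a little off and sometimes report something else, mostly with a low value. They report only what shows in the picture. A call takes as long as a camera call.
- search_frame(query, camera): "centre" ([x, y, z] in m, in the coordinates of the camera as it stood for that picture, good to about 4 mm: the middle of the surface that is visible of it).
The state is a dict: "t": time; "joints": joint angles; "dq": joint speeds; "joint_torque": joint torques, N m; "tool_pos": TCP position; "tool_rot": TCP orientation; "force": force on the tool from outside, world axes, zero at the start; "torque": the same for the moment, N m; "grip_width": opening from 0.0 (shut) to 1.0 (fully open); "gripper_force": force on a finger pad.
Only numpy, scipy, OpenCV 4.12 (cv2) and the standard library are available. Lean on these libraries where they do the work, as an engineer would, in place of code of your own. Each camera call takes 0.05 s, during which the arm holds its last target. There are 200 camera calls.

## Working session

There is one attempt and no reset: what is moved stays moved. The work goes in short steps, Python scripts to look and compute and a tool call to move; the robot and the scene stay as the last step left them, time stands still between calls to the robot, and variables do not carry over. Pictures are saved under pics/ and viewed, at most 10 in all, crops included, and the job is handed in when it is done.

Besides the shell and the picture viewer there is one more tool, called after "Emit:" as a command line: name --argument value ..., lists and objects as JSON in quotes. move_arm: Moves the arm, as the interface text tells. Its arguments: {"type":"object","properties":{"moves":{"type":"array","items":{"type":"array"}}},"required":["moves"]}

```bash
mkdir -p pics; cat > h.py <<'E'
import numpy as np, cv2
from rig import manip, capture, search_frame
def towld(c,p):
    return (np.linalg.inv(c["world_to_cam"])@np.r_[p,1])[:3]
def K(c):
    f=240/np.tan(np.radians(c["fovy"])/2); return f
def proj(c,p):
    q=c["world_to_cam"]@np.r_[p,1]; f=K(c); return np.array([c["cx"]+f*q[0]/-q[2], c["cy"]-f*q[1]/-q[2]])
def ray(c,u,v,z):
    f=K(c); M=np.linalg.inv(c["world_to_cam"]); d=M[:3,:3]@np.array([(u-c["cx"])/f,-(v-c["cy"])/f,-1]); o=M[:3,3]
    return o+d*(z-o[2])/d[2]
def save(c,n): cv2.imwrite("pics/"+n,c["pixels"][:,:,::-1])
E
python3 - <<'E'
from h import *
for cam in ("top","scene"):
    c=capture(cam); save(c,cam+"1.png")
    print(cam,{k:np.round(v,3).tolist() if k!="pixels" else 0 for k,v in c.items() if k!="pixels"})
    for n in ["tin_board","tin_base","tin_square","lid","mug_teal","tumbler","spice_jar","mill"]:
        for d in search_frame(n,cam)[:5]:
            w=towld(c,d["centre"]); print(n,round(d["score"],2),w.round(3),proj(c,w).round())
print(manip.state())
E
```

```text
top {'fovy': 52.825, 'cx': 323.564, 'cy': 247.065, 'world_to_cam': [[0.005, -0.999, -0.043, -0.161], [0.99, -0.001, 0.142, -0.533], [-0.142, -0.044, 0.989, -0.857], [0.0, 0.0, 0.0, 1.0]]}
tin_board 0.93 [ 0.498 -0.23   0.037] [362. 266.]
tin_base 0.6 [ 0.523 -0.264  0.023] [380. 254.]
tin_base 0.54 [ 0.683 -0.083  0.097] [279. 158.]
tin_square 0.79 [ 0.398 -0.297  0.043] [400. 322.]
lid 0.94 [ 0.576 -0.313  0.121] [414. 214.]
mug_teal 0.83 [0.628 0.013 0.064] [229. 194.]
tumbler 0.9 [ 0.724 -0.135  0.064] [310. 143.]
tumbler 0.73 [ 0.498 -0.226  0.037] [360. 266.]
tumbler 0.43 [ 0.433 -0.173  0.044] [331. 302.]
spice_jar 0.66 [ 0.687 -0.082  0.092] [279. 157.]
mill 0.9 [ 0.649 -0.359  0.081] [436. 179.]
mill 0.75 [ 0.493 -0.231  0.034] [363. 269.]
mill 0.32 [ 0.431 -0.168  0.048] [328. 303.]
scene {'fovy': 56.319, 'cx': 316.534, 'cy': 235.437, 'world_to_cam': [[-0.839, -0.544, -0.019, 0.354], [0.315, -0.513, 0.799, -0.33], [-0.444, 0.664, 0.601, -0.5], [0.0, 0.0, 0.0, 1.0]]}
tin_board 0.66 [ 0.504 -0.2    0.044] [338. 253.]
tin_base 0.79 [ 0.531 -0.27   0.019] [344. 240.]
tin_square 
[... 308 characters left out ...]
[309. 194.]
{'t': 0.9, 'joints': array([-1.24961713e+00,  4.90905029e-01,  1.55888408e+00, -6.01624009e-06,
        1.09170706e+00, -1.05638958e-01]), 'dq': array([ 0.00241288, -0.00067304,  0.00124468,  0.00044313,  0.0011817 ,
        0.00086182]), 'joint_torque': array([-1.17236741e-03, -6.12454319e+01, -2.58435380e+01,  6.92306506e-02,
        4.44949733e-02, -1.40631528e-05]), 'tool_pos': array([ 0.25873929, -0.56895097,  0.23966331]), 'tool_rot': array([4.82459148e-05, 9.77314282e-01, 2.11794219e-01, 2.53459560e-06]), 'force': array([-0.68394434, -0.35235517,  0.61132048]), 'torque': array([-0.00979199, -0.0169966 , -0.08198005]), 'gripper_force': 0.0, 'grip_width': 1.0016148860620928}
```

View pics/top1.png

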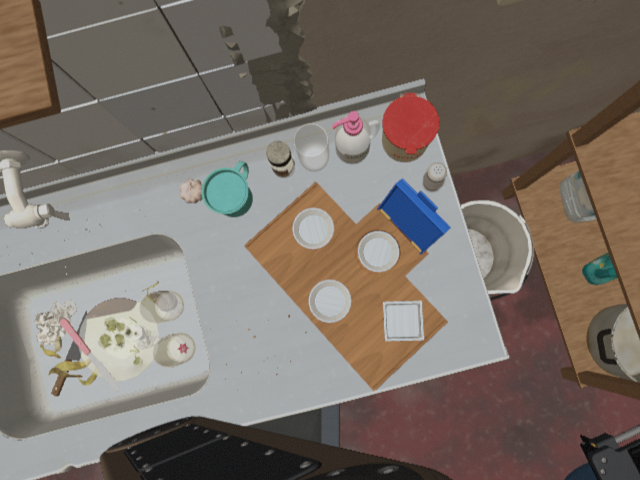

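View pics/scene1.png

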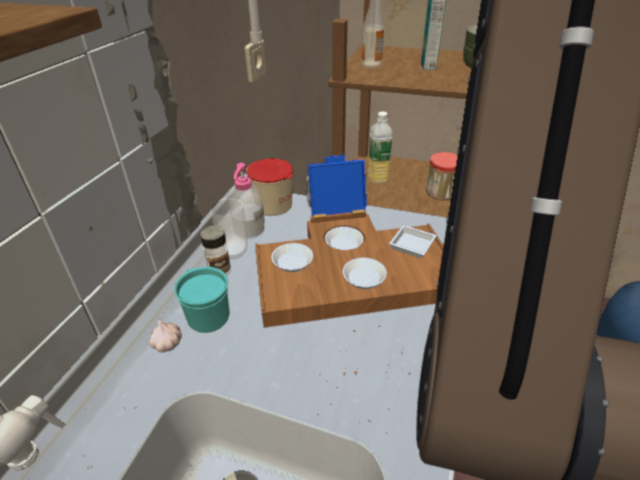

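The top view shows the front round tin at (330,301), the left round tin at (313,229) and the square one at (404,321). The well with its base tin is at (378,251), and the open blue lid is at (415,215). The scene view agrees: tins at (364,272), (292,257) and (412,240), well at (344,238).

```bash
python3 - <<'E'
from h import *
cs={}; 
seeds={"top":{"front":(330,301),"left":(313,229),"sq":(404,321),"base":(378,251)},"scene":{"front":(364,272),"left":(292,257),"sq":(412,240),"base":(344,238)}}
res={}
for cam in seeds:
    c=capture(cam); cs[cam]=c
    hsv=cv2.cvtColor(c["pixels"],cv2.COLOR_RGB2HSV)
    m=((hsv[:,:,1]<70)&(hsv[:,:,2]>90)).astype(np.uint8)
    n,lab,st,ce=cv2.connectedComponentsWithStats(m)
    for k,(u,v) in seeds[cam].items():
        w=lab[v-6:v+7,u-6:u+7]; l=np.bincount(w[w>0]).argmax()
        cn,_=cv2.findContours((lab==l).astype(np.uint8),cv2.RETR_EXTERNAL,cv2.CHAIN_APPROX_NONE)
        h=cv2.convexHull(max(cn,key=len)); (x,y),ax,an=cv2.fitEllipse(h) if k!="sq" else cv2.minAreaRect(h)
        z=.0345 if k=="base" else .055
        res[cam,k]=(x,y); print(cam,k,st[l],round(x,1),round(y,1),np.round(ax,1),round(an),ray(c,x,y,z).round(4))
def r(c,u,v):
    o=np.linalg.inv(c["world_to_cam"])[:3,3]; d=ray(c,u,v,0)-o; return o,d/np.linalg.norm(d)
for k in seeds["top"]:
    A=np.zeros((3,3));b=np.zeros(3)
    for cam in seeds:
        o,d=r(cs[cam],*res[cam,k]); P=np.eye(3)-np.outer(d,d);A+=P;b+=P@o
    print(k,np.linalg.solve(A,b).round(4))
# board outline in top, corners on deck plane
c=cs["top"]; 
for u,v in [(246,245),(375,389),(447,321),(317,183)]: print(u,v,ray(c,u,v,.04).round(4))
E
```

```text
top front [ 308  279   44   44 1482] 329.4 300.7 [43.  43.5] 160 [ 0.4347 -0.1711  0.055 ]
top left [ 292  207   42   42 1382] 312.7 227.9 [41.6 41.9] 38 [ 0.5658 -0.1404  0.055 ]
top sq [ 383  300   42   42 1589] 403.3 320.5 [40.1 40.3] 88 [ 0.4006 -0.3008  0.055 ]
top base [ 358  230   42   42 1382] 378.1 250.9 [41.5 42.2] 124 [ 0.5264 -0.2595  0.0345]
scene front [ 342  257   45   32 1092] 364.1 272.3 [30.9 44.2] 94 [ 0.4323 -0.1684  0.055 ]
scene left [271 243  43  29 958] 291.8 256.5 [28.7 42. ] 86 [ 0.563  -0.1378  0.055 ]
scene sq [ 360  201   88   57 2421] 400.9 230.6 [88.6 44.7] 11 [ 0.429  -0.3122  0.055 ]
scene base [324 226  40  24 756] 343.7 237.8 [24.1 39.4] 92 [ 0.5247 -0.2583  0.0345]
front [ 0.4343 -0.1713  0.052 ]
left [ 0.5658 -0.1405  0.052 ]
sq [ 0.4108 -0.2944  0.0726]
base [ 0.5261 -0.2598  0.033 ]
246 245 [ 0.5369 -0.0162  0.04  ]
375 389 [ 0.2817 -0.2511  0.04  ]
447 321 [ 0.4001 -0.3796  0.04  ]
317 183 [ 0.6539 -0.1467  0.04  ]
```

Emit:
move_arm --moves '[[[0.015,0.025,0],[0,0,7],59],[[0.025,0.04,0],[0,0,9],59],[[0.025,0.04,0],[0,0,9],59],[[0.025,0.04,0],[0,0,9],59],[[0.025,0.04,0],[0,0,9],59],[[0.025,0.04,0],[0,0,9],59],[[0.025,0.04,0],[0,0,9],59],[[0.025,0.04,0],[0,0,9],59]]'

```text
t: 2.0
tool_pos: [0.4494, -0.2626, 0.2398]
tool_rot: [0.0, 0.677, 0.736, 0.0]
force: [0.2, 0.1, 0.1]
grip_width: 0.59
gripper_force: 0.0
```

Emit:
move_arm --moves '[[[0.025,0.04,0],[0,0,3],59],[[0.025,0.04,0],[0,0,0],59],[[0.025,0.04,0],[0,0,0],59],[[0.025,0.04,0],[0,0,0],59],[[0.01,0.007,0],[0,0,0],59],[[0,0,0],[0,0,0],59],[[0,0,0],[0,0,0],59]]'

```text
t: 2.88
tool_pos: [0.5582, -0.0979, 0.2396]
tool_rot: [-0.0, 0.66, 0.751, -0.0]
force: [0.2, 0.0, 0.6]
grip_width: 0.59
gripper_force: 0.0
```

```bash
python3 - <<'E'
from h import *
from scipy.spatial.transform import Rotation as R
s=manip.state(); q=s["tool_rot"]; M=R.from_quat(np.r_[q[1:],q[0]]).as_matrix()
print(s["t"],s["tool_pos"],s["grip_width"],"tool y angle",np.degrees(np.arctan2(M[1,1],M[0,1])))
c=capture("wrist"); save(c,"w1.png")
print({k:np.round(c[k],3).tolist() for k in ("fovy","cx","cy","world_to_cam")})
for n in ["tin_base","lid"]:
  for d in search_frame(n,"wrist")[:4]:
    w=towld(c,d["centre"]); print(n,round(d["score"],2),w.round(3),proj(c,w).round())
for p in [(.5645,-.139,.055),(.4335,-.17,.055),(.5258,-.259,.0345)]: print(proj(c,p).round())
E
```

```text
2.875 [ 0.55820302 -0.09790035  0.23960875] 0.5895621839101409 tool y angle 7.398121671399114
{'fovy': 58.97, 'cx': 314.719, 'cy': 236.075, 'world_to_cam': [[0.991, 0.131, 0.0, -0.54], [-0.125, 0.946, -0.299, 0.198], [-0.039, 0.296, 0.954, -0.342], [0.0, 0.0, 0.0, 1.0]]}
tin_base 0.65 [ 0.531 -0.251  0.02 ] [268. 350.]
lid 0.84 [ 0.583 -0.287  0.075] [315. 426.]
[316. 261.]
[157. 276.]
[259. 365.]
```

View pics/w1.png

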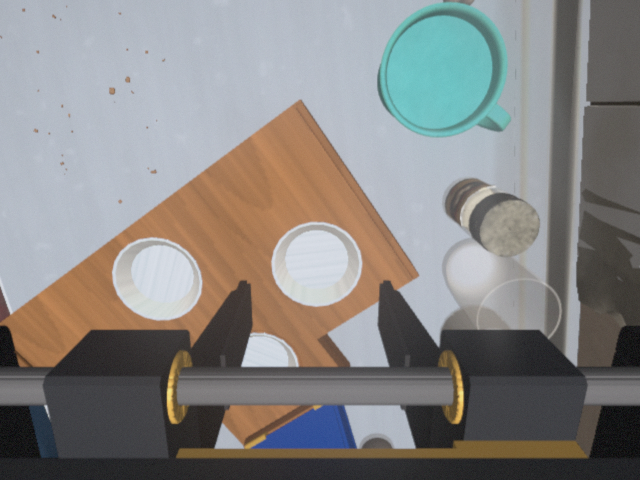

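The wrist view shows the left tin at (317,264) against a predicted (316,261), so the map holds. The second tin is at (157,278) and the well at (265,350). Descending behind the left tin.

Emit:
move_arm --moves '[[[0.001,0.001,-0.045],[0,0,0],59],[[0,0.001,-0.05],[0,0,0],59],[[0,0,-0.045],[0,0,0],59],[[0,0,-0.026],[0,0,0],59],[[0,0,0],[0,0,0],59],[[0,0,0],[0,0,0],59]]'

```text
t: 3.78
tool_pos: [0.5602, -0.0954, 0.0748]
tool_rot: [0.001, 0.66, 0.751, 0.0]
force: [-0.5, -0.5, 0.6]
grip_width: 0.59
gripper_force: 0.0
```

```bash
python3 - <<'E'
from h import *
c=capture("scene"); p=c["pixels"][170:330,220:440]; cv2.imwrite("pics/s2.png",cv2.resize(p,None,fx=3.5,fy=3.5)[:,:,::-1])
E
```

```text
(no output)
```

View pics/s2.png

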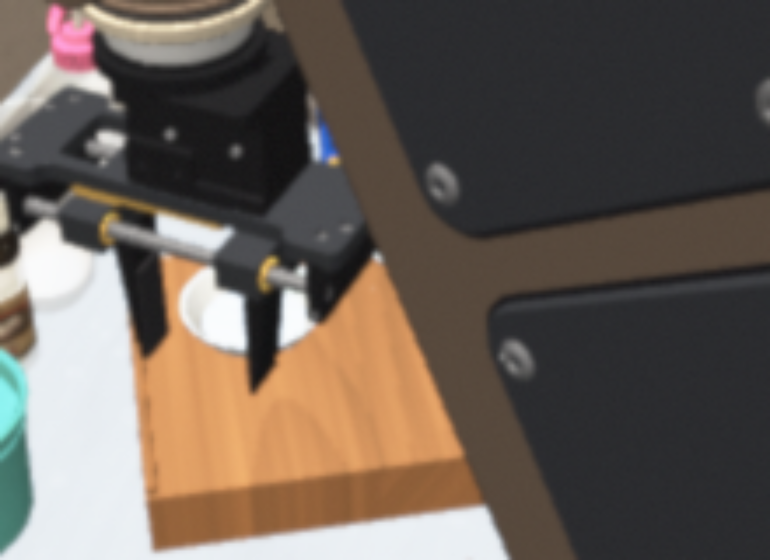

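The scene crop shows both fingers on deck behind the left tin (crop px about (150,340) and (260,380)), clear of the lip and the jar. Now the push.

Emit:
move_arm --moves '[[[0,-0.006,0],[0,0,0],59],[[-0.002,-0.006,0],[0,0,0],59],[[-0.003,-0.008,-0.001],[0,0,0],59],[[-0.003,-0.009,-0.001],[0,0,0],59],[[-0.003,-0.009,-0.002],[0,0,0],59],[[-0.003,-0.009,-0.002],[0,0,0],59],[[-0.003,-0.009,0],[0,0,0],59],[[0,0,0],[0,0,0],59]]'

```text
t: 4.82
tool_pos: [0.5425, -0.1517, 0.0676]
tool_rot: [-0.0, 0.66, 0.751, -0.0]
force: [-0.4, 0.2, -0.6]
grip_width: 0.589
gripper_force: 0.0
```

```bash
cat > tin.py <<'E'
from h import *
def tins(cam,z=.055):
    c=capture(cam); hsv=cv2.cvtColor(c["pixels"],cv2.COLOR_RGB2HSV)
    m=((hsv[:,:,1]<70)&(hsv[:,:,2]>90)).astype(np.uint8); n,lab,st,ce=cv2.connectedComponentsWithStats(m)
    for l in range(1,n):
        if 100<st[l,4]<6000:
            w=ray(c,*ce[l],z)
            if .35<w[0]<.62 and -.36<w[1]<-.05: 
                cn,_=cv2.findContours((lab==l).astype(np.uint8),cv2.RETR_EXTERNAL,cv2.CHAIN_APPROX_NONE)
                e=cv2.fitEllipse(cv2.convexHull(max(cn,key=len))); print(cam,st[l],np.round(e[0],1),np.round(e[1],1),ray(c,*e[0],z).round(4))
    return c
E
python3 - <<'E'
from tin import *
print(manip.state()["tool_pos"])
c=tins("top"); cv2.imwrite("pics/t3.png",cv2.resize(c["pixels"][160:400,230:470],None,fx=2.4,fy=2.4)[:,:,::-1])
tins("scene")
E
```

```text
[ 0.54251756 -0.15165971  0.0675941 ]
top [ 255  179   83   43 1115] [293.5 200.7] [34.8 92. ] [ 0.6166 -0.1047  0.055 ]
top [ 341  228   59   44 1616] [370. 250.] [44.1 60.3] [ 0.5254 -0.2436  0.055 ]
top [ 308  263   44   60 1469] [330.  293.7] [44.  60.7] [ 0.4471 -0.1722  0.055 ]
top [ 383  300   42   42 1610] [403.6 321.1] [45.9 63.6] [ 0.3997 -0.3012  0.055 ]
scene [281 220  37  41 802] [301.8 239. ] [29.4 50.6] [ 0.577  -0.1899  0.055 ]
scene [325 233  12  24 199] [329.7 243.8] [15.2 24.4] [ 0.5243 -0.205   0.055 ]
scene [342 261  17  26 250] [349.8 273.6] [13.3 27.7] [ 0.4515 -0.1526  0.055 ]
```

View pics/t3.png

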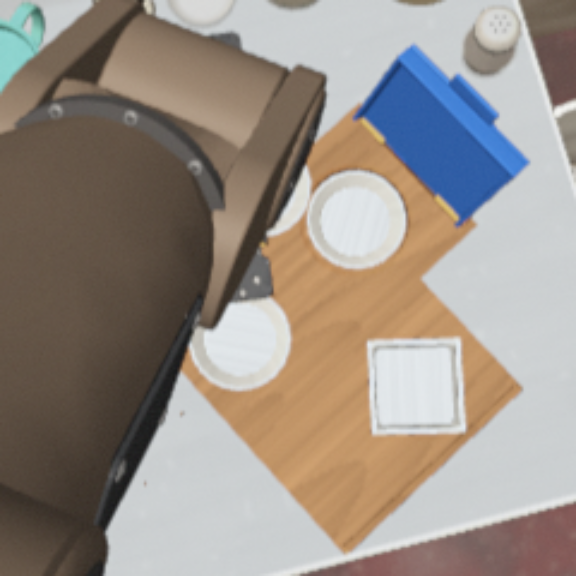

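The top crop shows the tin's right rim at crop (311,190), where predicted, partly under the wrist. It is riding in the cradle and heading for the well at crop (357,219).

Emit:
move_arm --moves '[[[-0.003,-0.009,0.001],[0,0,0],59],[[-0.003,-0.009,0],[0,0,0],59],[[-0.003,-0.009,0],[0,0,0],59],[[-0.003,-0.008,0],[0,0,0],59],[[-0.002,-0.008,0],[0,0,0],59],[[-0.002,-0.007,0],[0,0,0],59],[[-0.002,-0.007,0],[0,0,0],59],[[0,0,0],[0,0,0],59]]'

```text
t: 5.92
tool_pos: [0.5246, -0.2084, 0.0686]
tool_rot: [0.0, 0.66, 0.751, 0.0]
force: [-0.3, 0.6, 0.1]
grip_width: 0.591
gripper_force: 0.0
```

```bash
python3 - <<'E'
from tin import *
print(manip.state()["tool_pos"])
c=tins("top"); a=cv2.resize(c["pixels"][170:330,300:460],(400,400))
c=capture("wrist"); b=cv2.resize(c["pixels"],(400,400)) 
cv2.imwrite("pics/t4.png",np.hstack([a,b])[:,:,::-1])
E
```

```text
[ 0.52461139 -0.20840858  0.06863386]
top [ 319  189   68   55 1190] [352.2 216.4] [33.  80.9] [ 0.587  -0.2119  0.055 ]
top [ 271  213  114   83 1195] [329.  254.4] [ 65. 128.] [ 0.5173 -0.1701  0.055 ]
top [385 250  15  21 102] [392.  260.2] [ 8.9 23.3] [ 0.507  -0.2826  0.055 ]
top [ 383  300   42   42 1609] [403.6 321.1] [46.8 61.2] [ 0.3996 -0.3012  0.055 ]
```

View pics/t4.png

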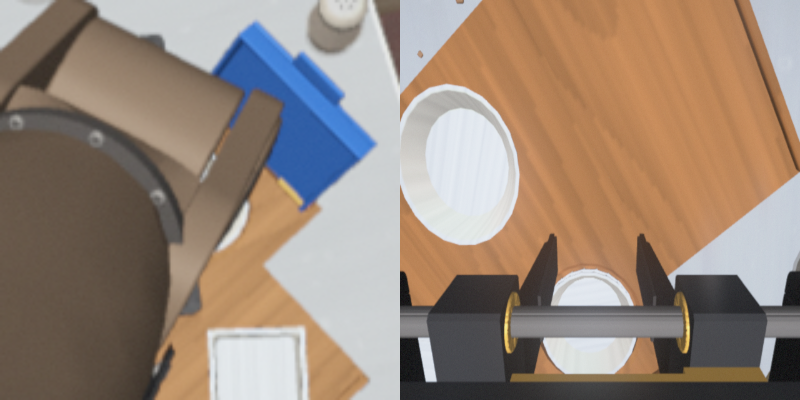

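The right half (wrist) shows the tin at crop (590,322) inside the well, with an orange crescent of the well chamfer behind it. It is in or nearly in. I'll measure it.

```bash
python3 - <<'E'
from tin import *
c=capture("wrist")
for z in (.055,.045,.038,.0345): print(z,ray(c,304,386,z).round(4), ray(c,304,322,z).round(4))
print(proj(c,(.5258,-.259,.0345)),proj(c,(.5258,-.259,.038)),proj(c,(.5258,-.259+.038,.038)),proj(c,(.5293,-.244+.038,.055)))
cv2.imwrite("pics/w5.png",cv2.resize(c["pixels"][280:480,200:420],None,fx=3,fy=3)[:,:,::-1])
E
```

```text
0.055 [ 0.5244 -0.2443  0.055 ] [ 0.5205 -0.2129  0.055 ]
0.045 [ 0.5251 -0.2518  0.045 ] [ 0.521  -0.2184  0.045 ]
0.038 [ 0.5256 -0.257   0.038 ] [ 0.5213 -0.2222  0.038 ]
0.0345 [ 0.5259 -0.2596  0.0345] [ 0.5214 -0.2241  0.0345]
[304.00279461 384.97187667] [303.83448383 389.49029726] [313.97853355 320.82856904] [326.99765708 309.83769911]
```

View pics/w5.png

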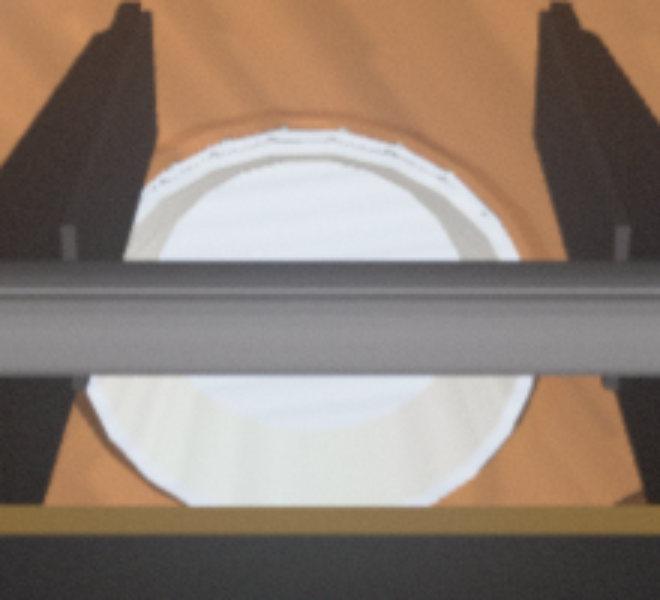

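The crop shows two concentric rims, so tin one is nested level in the well (centre at rim height about (0.526,-0.257)). Next: back off, lift, turn, and go behind the front tin.

Emit:
move_arm --moves '[[[0.001,0.012,0.005],[0,0,0],59],[[0,0.003,0.04],[0,0,0],59],[[0,0,0.035],[0,0,4.7],59],[[-0.032,0.014,0.01],[0,0,8.5],59],[[-0.032,0.014,0],[0,0,8.5],59],[[-0.032,0.014,0],[0,0,8.5],59],[[-0.0285,0.0126,0],[0,0,8.5],59],[[0,0,0],[0,0,0],59]]'

```text
t: 7.08
tool_pos: [0.3999, -0.1369, 0.1592]
tool_rot: [-0.0, 0.373, 0.928, 0.0]
force: [-0.2, -0.5, 0.0]
grip_width: 0.592
gripper_force: 0.0
```

```bash
python3 - <<'E'
from tin import *
from scipy.spatial.transform import Rotation as R
s=manip.state(); q=s["tool_rot"]; M=R.from_quat(np.r_[q[1:],q[0]]).as_matrix()
print(s["tool_pos"],np.degrees(np.arctan2(M[1,1],M[0,1])),s["joints"].round(2))
tins("wrist")
E
```

```text
[ 0.39989599 -0.13692944  0.1591635 ] 46.24140850452538 [-0.49  0.33  2.13  0.    0.69 -1.29]
wrist [586 375  54   3 110] [612.5 376.5] [ 3.  56.2] [ 0.6096 -0.0554  0.055 ]
wrist [ 264  408   97   42 3111] [311.8 435.6] [54.  92.8] [ 0.5029 -0.2397  0.055 ]
```

Emit:
move_arm --moves '[[[0,0,-0.04],[0,0,0],59],[[0,0,-0.035],[0,0,0],59],[[0,0,-0.014],[0,0,0],59],[[0.004,-0.004,0],[0,0,0],59],[[0.0035,-0.004,0],[0,0,0],59],[[0.005,-0.005,0],[0,0,0],59],[[0.006,-0.006,0],[0,0,0],59],[[0,0,0],[0,0,0],59]]'

```text
t: 8.12
tool_pos: [0.4204, -0.1579, 0.0699]
tool_rot: [0.001, 0.374, 0.928, -0.0]
force: [-0.1, -0.6, 0.2]
grip_width: 0.591
gripper_force: 0.0
```

```bash
python3 - <<'E'
from tin import *
print(manip.state()["tool_pos"])
c=capture("wrist"); a=cv2.resize(c["pixels"],(400,300))
c=tins("top"); b=cv2.resize(c["pixels"][180:360,280:520],(400,300))
cv2.imwrite("pics/w6.png",np.hstack([a,b])[:,:,::-1])
E
```

```text
[ 0.42040202 -0.15793552  0.06993586]
top [ 358  230   42   43 1408] [378.4 250.9] [41.9 42.3] [ 0.5238 -0.2586  0.055 ]
top [328 272  29  19 228] [342.5 278.7] [10.  33.7] [ 0.4738 -0.1943  0.055 ]
top [278 281  64  45 672] [309.8 303.4] [17.  78.3] [ 0.4297 -0.1363  0.055 ]
top [260 300  59  30 309] [289.  315.2] [20.1 62.7] [ 0.4088 -0.0996  0.055 ]
top [ 383  300   42   42 1602] [403.5 320.9] [44.3 69.5] [ 0.4    -0.3011  0.055 ]
```

View pics/w6.png

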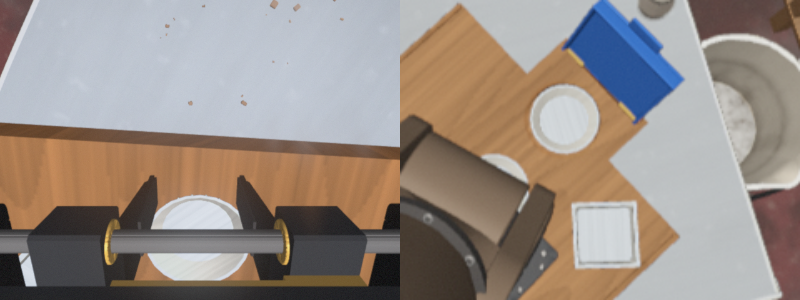

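The tin sits in the cradle (left half, (200,235)), and the nested stack is centred in the well at (378,251) px. The square tin hasn't moved. Pushing on.

Emit:
move_arm --moves '[[[0.007,-0.007,0.001],[0,0,0],59],[[0.007,-0.007,0],[0,0,0],59],[[0.007,-0.007,0],[0,0,0],59],[[0.007,-0.006,0],[0,0,0],59],[[0.007,-0.006,0],[0,0,0],59],[[0.006,-0.006,0],[0,0,0],59],[[0.006,-0.006,0],[0,0,0],59],[[0.006,-0.006,0],[0,0,0],59]]'

```text
t: 9.22
tool_pos: [0.4731, -0.2087, 0.0706]
tool_rot: [-0.0, 0.373, 0.928, 0.0]
force: [0.3, 1.1, 0.2]
grip_width: 0.59
gripper_force: 0.3
```

Emit:
move_arm --moves '[[[0.005,-0.005,0],[0,0,0],59],[[0.005,-0.005,0],[0,0,0],59],[[0.004,-0.004,0],[0,0,0],59],[[0,0,0],[0,0,0],59],[[0,0,0],[0,0,0],59]]'

```text
t: 9.85
tool_pos: [0.4866, -0.2222, 0.0706]
tool_rot: [-0.0, 0.373, 0.928, 0.0]
force: [-0.4, -0.6, 0.9]
grip_width: 0.595
gripper_force: 0.0
```

```bash
python3 - <<'E'
from tin import *
print(manip.state()["tool_pos"])
c=capture("wrist"); a=cv2.resize(c["pixels"][240:480,160:480],(400,300))
print(proj(c,(.525,-.258,.042)))
c=tins("top",.042); b=cv2.resize(c["pixels"][180:360,280:520],(400,300))
cv2.imwrite("pics/w7.png",np.hstack([a,b])[:,:,::-1])
E
```

```text
[ 0.48658656 -0.22219119  0.07062254]
[318.59762933 396.26791882]
top [332 223  67  49 989] [365.8 247. ] [31.7 75.7] [ 0.5327 -0.2367  0.042 ]
```

View pics/w7.png

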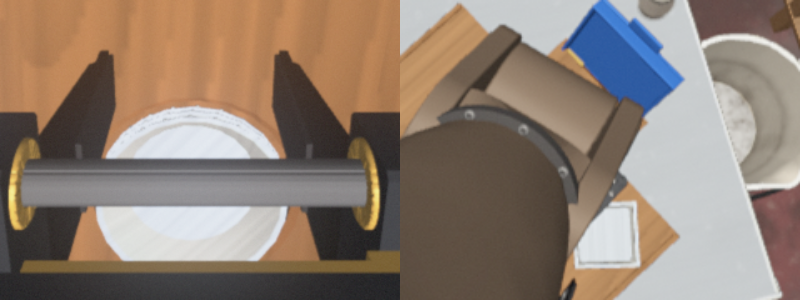

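The wrist half shows three concentric rims at crop (195,110), centred in the well. I'll back off, lift, and measure the stack numerically.

Emit:
move_arm --moves '[[[-0.01,0.01,0.004],[0,0,0],59],[[-0.005,0.005,0.045],[0,0,0],40],[[-0.02,0.02,0.05],[0,0,0],20],[[-0.02,0.02,0.05],[0,0,0],0],[[0,0,0.04],[0,0,0],0],[[0,0,0],[0,0,0],0]]'

```text
t: 10.7
tool_pos: [0.4317, -0.1669, 0.2623]
tool_rot: [0.003, 0.373, 0.928, -0.0]
force: [0.8, 0.5, -0.1]
grip_width: 0.12
gripper_force: 0.0
```

```bash
python3 - <<'E'
from tin import *
s=manip.state();print(s["tool_pos"],s["grip_width"])
for cam in ("top","scene","wrist"):
    c=tins(cam,.042)
    for n in ("lid",):
        for d in search_frame(n,cam)[:2]: print(n,round(d["score"],2),towld(c,d["centre"]).round(3))
    if cam=="top":
        hsv=cv2.cvtColor(c["pixels"],cv2.COLOR_RGB2HSV); m=((abs(hsv[:,:,0].astype(int)-112)<12)&(hsv[:,:,1]>150)).astype(np.uint8)
        n,l,st,ce=cv2.connectedComponentsWithStats(m); k=1+st[1:,4].argmax(); ys,xs=np.where(l==k)
        r=cv2.minAreaRect(np.c_[xs,ys].astype(np.float32)); print("lid rect",r,[ray(c,*p,.153).round(3) for p in cv2.boxPoints(r)])
        cv2.imwrite("pics/a.png",c["pixels"][180:280,330:460,::-1]); a=c["pixels"][170:290,320:480]
    if cam=="wrist": b=c["pixels"]
cv2.imwrite("pics/w8.png",np.hstack([cv2.resize(a,(400,300)),cv2.resize(b,(400,300))])[:,:,::-1])
E
```

```text
[ 0.43169098 -0.16692717  0.26233069] 0.11978100797094886
top [ 358  230   43   42 1309] [378.7 250.5] [42.  42.6] [ 0.5263 -0.26    0.042 ]
top [ 250  250  103   75 2468] [302.4 287.5] [ 36.8 125.7] [ 0.4586 -0.1217  0.042 ]
top [ 384  300   41   42 1455] [404.9 323.2] [45.4 58.3] [ 0.396  -0.3051  0.042 ]
top [ 225  309  110   77 2865] [278.5 343.7] [105.4 117.5] [ 0.3584 -0.0802  0.042 ]
top [357 322  28  46 285] [372. 344.] [13.6 49.1] [ 0.3592 -0.2464  0.042 ]
lid 0.75 [ 0.576 -0.312  0.122]
lid rect ((413.5948486328125, 214.2481689453125), (67.95903015136719, 42.17979049682617), 45.658546447753906) [array([ 0.586, -0.247,  0.153]), array([ 0.634, -0.296,  0.153]), array([ 0.554, -0.369,  0.153]), array([ 0.507, -0.321,  0.153])]
scene [ 360  201   85   57 2393] [405.8 220.6] [60.4 93.6] [ 0.4411 -0.3658  0.042 ]
scene [324 222  40  28 896] [343.9 235.8] [28.1 40.4] [ 0.5226 -0.2554  0.042 ]
lid 0.8 [ 0.574 -0.314  0.105]
wrist [ 130  234  107   99 5560] [183.3 283.6] [ 90.  116.3] [ 0.4004 -0.3079  0.042 ]
wrist [313 300   5  68 260] [314.7 333.4] [ 7.6 69.4] [ 0.5221 -0.2559  0.042 ]
wrist [275 307  18  23 205] [283.6 320.5] [10.4 30.6] [ 0.4917 -0.2677  0.042 ]
wrist [339 310  12  20 106] [344.6 321.1] [ 6.6 23.2] [ 0.5323 -0.226   0.042 ]
wrist [310 375  11  32 297] [314.5 389.6] [12.8 39.6] [ 0.5681 -0.3001  0.042 ]
lid 0.84 [ 0.57  -0.3    0.089]
```

The stack is centred in the well and level: top (0.526,-0.260), scene (0.523,-0.255), rim aspect 0.70 as for a level tin. The square tin is unmoved. Next I go over and behind the lid.

Emit:
move_arm --moves '[[[0.015,-0.015,0],[0,0,0],0],[[0.03,-0.031,0],[0,0,0],0],[[0.035,-0.036,0],[0,0,0],0],[[0.035,-0.036,0],[0,0,0],0],[[0.033,-0.034,0],[0,0,0],0],[[0.02,-0.021,0],[0,0,0],0],[[0.01,-0.011,0],[0,0,0],0],[[0,0,0],[0,0,0],0]]'

```text
t: 12.0
tool_pos: [0.6098, -0.3518, 0.2577]
tool_rot: [-0.001, 0.374, 0.928, 0.0]
force: [0.1, 0.4, -0.4]
grip_width: 0.002
gripper_force: 0.0
```

```bash
python3 - <<'E'
from tin import *
s=manip.state();print(s["tool_pos"],s["grip_width"],s["force"])
c=capture("scene"); a=c["pixels"][110:290,200:440]
for n in ("lid","mill"):
    for d in search_frame(n,"scene")[:1]: print(n,round(d["score"],2),towld(c,d["centre"]).round(3))
c=capture("wrist"); b=c["pixels"]
for n in ("lid","mill"):
    for d in search_frame(n,"wrist")[:1]: print(n,round(d["score"],2),towld(c,d["centre"]).round(3))
cv2.imwrite("pics/w9.png",np.hstack([cv2.resize(a,(400,300)),cv2.resize(b,(400,300))])[:,:,::-1])
E
```

```text
[ 0.6097714  -0.35178035  0.25766452] 0.0019064948550508896 [ 0.1338613   0.3708452  -0.36081012]
lid 0.73 [ 0.578 -0.312  0.105]
mill 0.53 [ 0.665 -0.348  0.042]
lid 0.81 [ 0.573 -0.316  0.126]
mill 0.8 [ 0.651 -0.359  0.08 ]
```

View pics/w9.png

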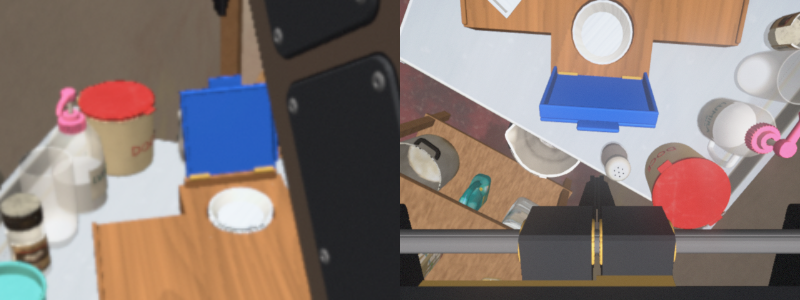

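Left half (scene): the lid stands open with its top at crop (228,82), and the stack lies level at (240,210). Right half (wrist): the closed fingers are beyond the lid's tab at (598,125), and the mill is at (617,162). The red canister is near one end of the gripper body, so I'll check its height.

```bash
python3 - <<'E'
from tin import *
A=np.zeros((3,3));b=np.zeros(3)
for cam in ("top","scene","wrist"):
    c=capture(cam); hsv=cv2.cvtColor(c["pixels"],cv2.COLOR_RGB2HSV)
    m=(((hsv[:,:,0]<6)|(hsv[:,:,0]>174))&(hsv[:,:,1]>170)&(hsv[:,:,2]>120)).astype(np.uint8)
    n,l,st,ce=cv2.connectedComponentsWithStats(m); k=1+st[1:,4].argmax(); print(cam,st[k],ce[k])
    if cam=="top" : continue
    o=np.linalg.inv(c["world_to_cam"])[:3,3]; d=ray(c,*ce[k],0)-o; d/=np.linalg.norm(d); P=np.eye(3)-np.outer(d,d);A+=P;b+=P@o
print(np.linalg.solve(A,b))
E
```

```text
Traceback (most recent call last):
ValueError: attempt to get argmax of an empty sequence
```

```bash
python3 - <<'E'
from tin import *
A=np.zeros((3,3));b=np.zeros(3)
for cam in ("scene","wrist"):
    c=capture(cam); hsv=cv2.cvtColor(c["pixels"],cv2.COLOR_RGB2HSV)
    m=(((hsv[:,:,0]<6)|(hsv[:,:,0]>174))&(hsv[:,:,1]>170)&(hsv[:,:,2]>120)).astype(np.uint8)
    n,l,st,ce=cv2.connectedComponentsWithStats(m); k=1+st[1:,4].argmax(); print(cam,st[k],ce[k])
    o=np.linalg.inv(c["world_to_cam"])[:3,3]; d=ray(c,*ce[k],0)-o; d/=np.linalg.norm(d); P=np.eye(3)-np.outer(d,d);A+=P;b+=P@o
print(np.linalg.solve(A,b))
E
```

```text
scene [248 159  44  23 801] [269.59925094 170.25093633]
wrist [448 313  40  30 495] [468.6969697  329.14343434]
[ 0.76245025 -0.32701606  0.08862062]
```

```bash
python3 - <<'E'
from tin import *
A=np.zeros((3,3));b=np.zeros(3)
for cam,p in (("scene",(269.6,170.3)),("wrist",(464,309))):
    c=capture(cam); o=np.linalg.inv(c["world_to_cam"])[:3,3]; d=ray(c,*p,0)-o; d/=np.linalg.norm(d); P=np.eye(3)-np.outer(d,d);A+=P;b+=P@o
x=np.linalg.solve(A,b);print(x,[proj(capture(k),x) for k in ("scene","wrist","top")])
E
```

```text
[ 0.74776665 -0.31664084  0.09413111] [array([269.68461931, 170.34770199]), array([464.357597  , 309.13127405]), array([411.43256509, 122.57874072])]
```

Canister top is about 0.1 m high, well under the gripper body (at least 0.2 m). Descend, then nudge.

Emit:
move_arm --moves '[[[0,0,-0.04],[0,0,0],0],[[0,0,-0.04],[0,0,0],0],[[0,0,-0.022],[0,0,0],0],[[-0.003,0.003,0],[0,0,0],0],[[-0.004,0.004,0],[0,0,0],0],[[-0.004,0.004,0],[0,0,0],0],[[-0.004,0.004,0],[0,0,0],0],[[-0.003,0.004,0],[0,0,0],0]]'

```text
t: 13.7
tool_pos: [0.5915, -0.3321, 0.1582]
tool_rot: [0.0, 0.373, 0.928, -0.0]
force: [0.4, -0.4, -0.1]
grip_width: 0.008
gripper_force: 0.1
```

Emit:
move_arm --moves '[[[-0.003,0.003,0],[0,0,0],0],[[-0.003,0.003,0],[0,0,0],0],[[-0.003,0.003,0],[0,0,0],0],[[-0.002,0.003,0],[0,0,0],0],[[-0.003,0.003,0],[0,0,0],0],[[-0.002,0.003,0],[0,0,0],0],[[-0.003,0.003,0],[0,0,0],0],[[-0.002,0.002,0],[0,0,0],0]]'

```text
t: 14.7
tool_pos: [0.5706, -0.3091, 0.1577]
tool_rot: [-0.0, 0.373, 0.928, 0.0]
force: [-0.3, 0.4, -0.8]
grip_width: 0.004
gripper_force: 0.0
```

```bash
python3 - <<'E'
from tin import *
s=manip.state();print(s["t"],s["tool_pos"],s["force"])
c=capture("scene")
for d in search_frame("lid","scene")[:1]: print(round(d["score"],2),towld(c,d["centre"]).round(3))
E
```

```text
14.7 [ 0.57055516 -0.30911792  0.15768216] [-0.29695673  0.38805737 -0.78028122]
0.8 [ 0.565 -0.291  0.108]
```

Emit:
move_arm --moves '[[[-0.002,0.002,0],[0,0,0],0],[[-0.002,0.002,0],[0,0,0],0],[[-0.002,0.002,0],[0,0,0],0],[[-0.002,0.002,0],[0,0,0],0],[[0,0,0],[0,0,0],0],[[0,0,0],[0,0,0],0]]'

```text
t: 15.55
tool_pos: [0.5628, -0.3013, 0.1577]
tool_rot: [0.0, 0.373, 0.928, 0.0]
force: [-0.7, 0.9, 0.2]
grip_width: 0.006
gripper_force: 0.0
```

```bash
python3 - <<'E'
from tin import *
s=manip.state();print(s["t"],s["tool_pos"],s["force"])
c=capture("scene")
for d in search_frame("lid","scene")[:1]: print(round(d["score"],2),towld(c,d["centre"]).round(3))
E
```

```text
15.55 [ 0.56280509 -0.30134801  0.15768582] [-0.71567424  0.88704003  0.15410316]
0.93 [ 0.518 -0.249  0.055]
```

The lid has swung over. Lift away, settle and check.

Emit:
move_arm --moves '[[[0,0,0.03],[0,0,0],0],[[0.01,-0.01,0.04],[0,0,0],0],[[0.02,-0.02,0.04],[0,0,0],0],[[0.02,-0.02,0.02],[0,0,0],0],[[0,0,0],[0,0,0],0],[[0,0,0],[0,0,0],0],[[0,0,0],[0,0,0],0]]'

```text
t: 16.52
tool_pos: [0.6122, -0.3508, 0.2869]
tool_rot: [-0.001, 0.373, 0.928, 0.0]
force: [-0.4, 0.2, 0.5]
grip_width: 0.004
gripper_force: 0.0
```

```bash
python3 - <<'E'
from tin import *
s=manip.state();print(s["t"],s["tool_pos"],s["force"])
B=np.array([[.677,.736],[-.736,.677]]); w0=np.array([.5255,-.2585])
for cam in ("scene","wrist"):
    c=capture(cam)
    for n in ("lid","tin_square","mill","tumbler","spice_jar","mug_teal"):
        for d in search_frame(n,cam)[:1]: print(cam,n,round(d["score"],2),towld(c,d["centre"]).round(3))
    hsv=cv2.cvtColor(c["pixels"],cv2.COLOR_RGB2HSV); m=((abs(hsv[:,:,0].astype(int)-112)<12)&(hsv[:,:,1]>150)).astype(np.uint8)
    n,l,st,ce=cv2.connectedComponentsWithStats(m); k=1+st[1:,4].argmax(); print("blue",st[k])
    # expected lid top corners when shut
    for ang in (0,.1):
        out=[]
        for s_ in (105,):
            for y in (-56,56):
                bx=110-s_*np.cos(ang)+2*np.sin(ang); z=.058+s_/1000*np.sin(ang)
                p=w0+B@np.array([bx-55,y])/1000; out.append(proj(c,(*p,z)).round().tolist())
        print(ang,out)
    cn,_=cv2.findContours((l==k).astype(np.uint8),cv2.RETR_EXTERNAL,cv2.CHAIN_APPROX_SIMPLE)
    print(cv2.approxPolyDP(max(cn,key=len),3,True)[:,0].tolist())
E
```

```text
16.525 [ 0.61221781 -0.35076629  0.28685579] [-0.41835604  0.22150686  0.52241384]
scene lid 0.63 [ 0.519 -0.248  0.052]
scene mill 0.55 [ 0.65  -0.352  0.052]
scene tumbler 0.87 [ 0.689 -0.133  0.084]
scene spice_jar 0.95 [ 0.683 -0.067  0.071]
scene mug_teal 0.95 [0.618 0.022 0.069]
blue [ 313  212   66   42 2097]
0 [[379.0, 240.0], [320.0, 247.0]]
0.1 [[379.0, 235.0], [319.0, 242.0]]
[[365, 212], [313, 217], [321, 252], [377, 246], [377, 236]]
wrist lid 0.75 [ 0.528 -0.264  0.06 ]
wrist tin_square 0.79 [ 0.424 -0.328  0.048]
wrist mill 0.62 [ 0.652 -0.358  0.079]
wrist tumbler 0.93 [ 0.709 -0.139  0.076]
wrist spice_jar 0.94 [ 0.681 -0.096  0.06 ]
blue [  252     0   143   121 15625]
0 [[257.0, -27.0], [400.0, -17.0]]
0.1 [[255.0, -30.0], [403.0, -20.0]]
[[254, 0], [253, 112], [258, 108], [283, 110], [285, 115], [348, 119], [351, 114], [381, 119], [394, 0]]
```

Emit:
move_arm --moves '[[[-0.01,-0.04,0.01],[0,0,0],0],[[-0.02,-0.055,0],[0,0,0],0],[[-0.02,-0.055,0],[0,0,0],0],[[-0.02,-0.055,0],[0,0,0],0],[[0,0,0],[0,0,0],0]]'

```text
t: 17.85
tool_pos: [0.5402, -0.5601, 0.2964]
tool_rot: [-0.0, 0.375, 0.927, 0.0]
force: [-0.3, 1.1, 0.6]
grip_width: 0.009
gripper_force: 0.0
```

```bash
python3 - <<'E'
from tin import *
from scipy.optimize import least_squares
B=np.array([[.677,.736],[-.736,.677]]); w0=np.array([.5255,-.2585])
s=manip.state();print(s["t"],s["tool_pos"])
for cam in ("scene","top"):
    c=capture(cam); hsv=cv2.cvtColor(c["pixels"],cv2.COLOR_RGB2HSV); m=((abs(hsv[:,:,0].astype(int)-112)<12)&(hsv[:,:,1]>150)).astype(np.uint8)
    n,l,st,ce=cv2.connectedComponentsWithStats(m); k=1+st[1:,4].argmax(); M=(l==k).astype(np.uint8)
    best=[]
    for a in np.arange(-.06,.3,.02):
        P=[]
        for s_,y,h in [(x,yy,hh) for x in (0,105) for yy in (-56,56) for hh in (2,-14)]+[(117,-20,0),(117,20,0)]:
            bx=110-s_*np.cos(a)+h*np.sin(a); z=.056+(s_*np.sin(a)+h*np.cos(a))/1000
            P.append(proj(c,(*(w0+B@np.array([bx-55,y])/1000),z)))
        for dx in np.arange(-3,3.1,1):
          for dy in np.arange(-3,3.1,1):
            I=np.zeros_like(M); cv2.fillConvexPoly(I,cv2.convexHull((np.array(P)+[dx,dy]).round().astype(np.int32)),1)
            best.append(((I&M).sum()/(I|M).sum(),a,dx,dy))
    best.sort(reverse=True); print(cam,st[k],np.round(best[:6],3).tolist())
    for n in ("lid","tin_square","mill"):
        for d in search_frame(n,cam)[:1]: print(n,towld(c,d["centre"]).round(3))
    u,v=np.array(ce[k]).astype(int); print(ray(c,*ce[k],.058))
    a=c["pixels"][190:290,290:420] if cam=="scene" else c["pixels"][190:340,310:450]
E
```

```text
17.85 [ 0.54022722 -0.56010315  0.2964013 ]
scene [ 313  212   66   42 2094] [[0.936, 0.06, 0.0, 2.0], [0.936, 0.06, 1.0, 2.0], [0.935, 0.08, 2.0, 2.0], [0.934, 0.08, 1.0, 2.0], [0.933, 0.06, 2.0, 2.0], [0.929, 0.08, 0.0, 2.0]]
lid [ 0.52  -0.25   0.057]
tin_square [ 0.423 -0.277  0.048]
mill [ 0.65  -0.352  0.052]
[ 0.51735062 -0.24779772  0.058     ]
top [ 343  209   79   80 3127] [[0.794, 0.28, 3.0, -1.0], [0.794, 0.28, 3.0, -2.0], [0.794, 0.28, 2.0, 0.0], [0.794, 0.28, 2.0, -1.0], [0.794, 0.28, 2.0, -2.0], [0.794, 0.28, 2.0, -3.0]]
lid [ 0.528 -0.266  0.06 ]
tin_square [ 0.414 -0.318  0.042]
mill [ 0.648 -0.359  0.082]
[ 0.52832338 -0.26369837  0.058     ]
```

Emit:
move_arm --moves '[[[-0.04,0,0],[0,0,0],0],[[-0.055,0,0],[0,0,0],0],[[-0.055,0,0],[0,0,0],0],[[-0.055,0,0],[0,0,0],0],[[-0.055,0,0],[0,0,0],0],[[-0.02,0,0],[0,0,0],0],[[0,0,0],[0,0,0],0],[[0,0,0],[0,0,0],0]]'

```text
t: 19.25
tool_pos: [0.2641, -0.5563, 0.2977]
tool_rot: [0.0, 0.373, 0.928, 0.0]
force: [0.1, 0.5, 0.1]
grip_width: 0.006
gripper_force: 0.0
```

```bash
python3 - <<'E'
from tin import *
B=np.array([[.677,.736],[-.736,.677]]); w0=np.array([.5255,-.2585])
s=manip.state();print(s["t"],s["tool_pos"])
for cam in ("scene","top"):
    c=capture(cam); hsv=cv2.cvtColor(c["pixels"],cv2.COLOR_RGB2HSV); m=((abs(hsv[:,:,0].astype(int)-112)<12)&(hsv[:,:,1]>150)).astype(np.uint8)
    n,l,st,ce=cv2.connectedComponentsWithStats(m); k=1+st[1:,4].argmax(); M=(l==k).astype(np.uint8)
    cn,_=cv2.findContours(M,cv2.RETR_EXTERNAL,cv2.CHAIN_APPROX_SIMPLE)
    print(cam,st[k],cv2.approxPolyDP(max(cn,key=len),2,True)[:,0].tolist())
    for a in (0,.1):
        for nm,q in {"hinge-top":(0,2),"front-top":(105,2),"front-bot":(105,-14)}.items():
            o=[]
            for y in (-56,56):
                s_,h=q; bx=110-s_*np.cos(a)+h*np.sin(a); z=.056+(s_*np.sin(a)+h*np.cos(a))/1000
                o.append(proj(c,(*(w0+B@np.array([bx-55,y])/1000),z)).round(1).tolist())
            print(a,nm,o)
    # brightness profile down middle of lid front
    print(cam,[int(x) for x in c["pixels"][225:260,345,2]] if cam=="scene" else "")
E
```

```text
19.25 [ 0.26408506 -0.55630819  0.297656  ]
scene [ 313  212   66   42 2100] [[365, 212], [313, 217], [321, 252], [377, 246], [378, 240]]
0 hinge-top [[364.5, 209.4], [310.6, 215.4]]
0 front-top [[378.7, 240.0], [319.6, 247.1]]
0 front-bot [[378.1, 246.7], [319.8, 253.8]]
0.1 hinge-top [[364.5, 209.3], [310.6, 215.3]]
0.1 front-top [[378.9, 235.3], [319.5, 242.4]]
0.1 front-bot [[378.6, 242.6], [319.8, 249.7]]
scene [213, 214, 214, 213, 214, 214, 213, 214, 214, 213, 214, 213, 213, 213, 213, 213, 213, 213, 211, 208, 211, 213, 214, 205, 174, 121, 102, 81, 72, 71, 70, 71, 71, 71, 72]
top [ 338  209   84   83 3608] [[379, 209], [338, 246], [350, 259], [347, 265], [361, 280], [366, 277], [379, 291], [421, 252]]
0 hinge-top [[422.7, 251.9], [379.4, 206.7]]
0 front-top [[379.5, 291.9], [336.6, 245.6]]
0 front-bot [[378.9, 292.3], [336.7, 246.9]]
0.1 hinge-top [[422.8, 251.8], [379.5, 206.6]]
0.1 front-top [[380.3, 291.3], [336.8, 244.5]]
0.1 front-bot [[379.0, 292.3], [336.3, 246.4]]
top
```

The lid's front corners match the shut pose to within about 2 px in both views: (378,240), (377,246) and (321,252) in the scene view, against predictions of (379,240), (378,247) and (320,254). Handing in.

```bash
python3 -c "
from rig import manip
print(manip.finish_job())"
```

```text
the job is handed in; nothing more can be done
None
```

Job handed in at about 19 s: camera measurements showed both round tins nested in the well, the lid shut over them and the square tin still in place; I saw nothing else disturbed (no verdict came back).

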